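Batch nuts with a tip-bucket trip scale and reset it

TASK

Fill the tip bucket with nuts from the wood block, one at a time, reaching in under the guard plate, until their weight alone trips it and it dumps them into the tray below; it takes two or three nuts, and one that is not needed can stay on the block. Then push the weighted lever back over so that the empty bucket stands upright on its stop again, and leave the tin and the tape roll alone.

Things in the scene. Friction and masses are not known exactly. Their poses are not given: they have to be found in the camera images.
- stand: Fixed grey steel stand, base plate 265x200 mm; its open front faces the robot's right. Origin: on the worktop below the middle of the pivot axis; x points from its open front to its back, y to the lever side (left seen from the front), z up. Two cheeks (8 mm thick, y = +-80 mm, x -18 to +26 mm, 171 mm tall) carry the axle along y at z = 155 mm. A single post stands at the back (x = 84 mm)
- guard_edge (a point): Middle of the lower front edge of the flat level guard plate over the bucket, 346 mm above the worktop, 75 mm ahead of the pivot; a lip turns up 16 mm there. From it the plate runs 170 mm back (+x), 100 mm wide. It bars coming straight down over the bucket: come in from the front (-x) with the gripper leaning back 30 to 45 degrees, fingers pointing forward and down
- pivot (a point): Fixed point on the pivot axis of the bucket, midway between the cheeks, 155 mm above the worktop; axes as the stand's
- tipper (a joint): Turn of the bucket and lever about the axle, rad: 0 = upright on its stop (start), grows as it tips forward (stand's -x), 1.83 = fully dumped. Weighted over-centre: empty, it falls back to 0 if let go below about 0.75, else to 1.83. Damped: a trip takes about 0.5 to 3 s after the last nut, slow at first. About 2 N at the weight brings it back
- mouth (a point): Centre of the bucket's mouth, level with its rim, turning with it (upright: 45 mm ahead of (-x) and 34 mm above the pivot). The bucket is a bare sheet-steel V trough along y: mouth 92 mm (x) by 120 mm (y) inside, sides sloping at 45 degrees down to a 24 mm wide flat bottom 40 mm below the rim, walls 3 mm
- weight (a point): Centre of the round steel weight (36 mm diameter, 30 mm thick along y) on the 75 mm lever at the axle's left end, 135 mm left (+y) of the pivot's middle. Upright bucket: it leans 70 degrees back from vertical; dumped: 35 degrees forward. Push its front backwards (+x) along its arc to set the bucket upright. 70 mm free between it and the guard plate's side edge
- tray (a point): Centre of the inner floor of the open aluminium catch tray fixed to the stand under the bucket, 9 mm above the worktop; inside 224 mm (x) by 138 mm (y), walls 41 mm above the floor
- block: Flat softwood block, 130x161x46 mm, fixed; origin at the centre of its underside, z up; the three nuts lie on its top (45.6 mm above the worktop)
- nut1: Grey hexagonal steel nut, 30 mm across flats, 34 mm across corners, 16 mm high, 65 g, all three alike, lying flat on the wood block; origin at the centre of its underside; two of its flats face along its x axis (and every 60 degrees from it)
- nut2: Grey hexagonal steel nut, 30 mm across flats, 34 mm across corners, 16 mm high, 65 g, all three alike, lying flat on the wood block; origin at the centre of its underside; two of its flats face along its x axis (and every 60 degrees from it)
- nut3: Grey hexagonal steel nut, 30 mm across flats, 34 mm across corners, 16 mm high, 65 g, all three alike, lying flat on the wood block; origin at the centre of its underside; two of its flats face along its x axis (and every 60 degrees from it)
- tape_roll: Bystander: roll of black tape lying flat, 72 mm diameter, 19 mm high, behind the block; origin at the centre of its underside
- tin: Bystander: tin can with a label, 57 mm diameter, 72 mm tall, behind the block; origin at the centre of its underside
Things that resemble listed ones, but are neither listed nor needed, are in the scene too. Leave any pink or turquoise look-alike of the nut3 alone.

How it is judged:
By the outcome, as a careful person would: the job done as asked, in the order asked, and still so for the second after the job is handed in, with the robot touching nothing.
It also fails if it takes over 72 s, if anything falls off the work surface, if the arm or the gripper's body presses on something with over 40 N, if the wrist force passes 120 N, or if a joint passes its speed limit or range.

ROBOT

A 6-joint arm with a two-finger parallel gripper is mounted at the origin on the work surface; the furniture and walls round the work are solid. World frame = base frame: x ahead of the robot, y to its left, z up, the work surface at z = 0. Lengths are in mm, angles in degrees, forces in N, time in s.
With the tool pointing down it reaches from about 300 to 850 mm from the base axis. Payload 4.2 kg.
Tool frame: the origin (TCP) lies at the very end of the fingers, on their centre line; the grasp point (between the pads) lies 19 mm behind it (env.grip_point_offset is the distance from the TCP to the grasp point, in mm); z points along the fingers, y is the line along which they close (so a half turn about z gives the same grasp; the last joint's range is limited). The gripper opens to 91 mm and grips with 3 to 60 N. Pads are 32 mm wide; open, the fingers measure 118 mm over their backs; the gripper's body (76 mm by 178 mm) begins 60 mm behind the grasp point.
Start: joints at [-72.536, 18.312, 89.639, -0, 72.044, -1.146], TCP at [183.497, -544.951, 213.976] pointing down, gripper open.
Joint ranges: [-177.97, 177.97], [-48.28, 115.42], [12.27, 149.76], [-77.06, 257.06], [2.81, 150.46], [-146.56, 146.56]. Speed limits (degrees/s): [147.25, 147.25, 180, 180, 180, 180].

INTERFACE

Orientations are given as [roll, pitch, yaw] about the fixed x, y, z axes, in that order (R = Rz(yaw) Ry(pitch) Rx(roll)).
In Python, from workcell import env gives the robot as it stands. The module is installed in compiled form; this text tells all that it offers.
- The arm moves only by the tool arm_command, never from a script. Its argument "rows" is a list of rows, each an object with "delta_pos": the shift along the tool's x, y, z in mm, a list of three; "roll": the turn about the tool's z in units of 5 degrees (1.0 is 5 degrees); "jaw": the opening in per cent of the stroke, from 0 (shut) to 100 (fully open). A call has 1 to 20 rows; each row is the pose to reach, as a shift and turn from the pose commanded when the call began, along the tool's axes at that moment; what a row does not reach only later rows make up. A row lasts 1/12 s, in which the tool goes at most 41.7 mm and 7.16 degrees, less where a joint would pass 70% of its speed; a pose out of reach is approached as far as the arm can. A call with a gripper value outside its range is refused whole. The fingers move at their own pace and stop on an object; "squeeze" is the grip in N (left out, the last holds). Time passes only in rows, so rows that repeat a pose let the fingers close. It gives the time, the measured TCP pose, the force, the opening and the grip force at its end, in the units of the state.
- env.state(): the state, without advancing time (a new reading comes with each control period).
- env.grab_frame(name): name is "scene" or "top" or "wrist"; returns a dict with "img" (384x512x3 uint8, blue, green, red), "z_map" (384x512 float32, mm along the optical axis (not along the pixel's ray), 0 where there is no reading), "fov_y" (degrees; the focal length in pixels is half the picture's height over the tangent of half this angle, whatever the lens; pixels are square), "cx", "cy" (the principal point, pixels), "R" (3x3) and "t" (3): a world point X has camera coordinates R X + t; the wrist camera has in their place "T_tool_cam" (4x4, takes a point from camera to tool coordinates, whose origin is the TCP and whose axes are the flange's). Camera axes: x right, y down, z forward; pixel columns grow to the right and rows downward; lengths in mm; the calibration is good to about 2 mm. A picture is of the moment at which its call begins: read the wrist's pose just before it.
- env.job_done(): hands the job in; it is judged then, once.
The state is a dict: "time_s": time; "qpos": joint angles; "qvel": joint speeds; "effort": joint torques, N m; "ee_pos": TCP position; "ee_rot": TCP orientation; "force": force on the tool from outside, world axes, zero at the start; "torque": the same for the moment, N m; "gripper_width": finger opening in mm; "gripper_force": force on a finger pad.
Only numpy, scipy, OpenCV 4.12 (cv2) and the standard library are available. Lean on these libraries where they do the work, as an engineer would, in place of code of your own. Each camera call takes 0.05 s, during which the arm holds its last target. There are 200 camera calls.

## Working session

There is one attempt and no reset: what is moved stays moved. The work goes in short steps, Python scripts to look and compute and a tool call to move; the robot and the scene stay as the last step left them, time stands still between calls to the robot, and variables do not carry over. Pictures are saved under pics/ and viewed, at most 10 in all, crops included, and the job is handed in when it is done.

Besides the shell and the picture viewer there is one more tool, called after "Request:" in YAML: its name, and indented under it one key for each argument. arm_command: Moves the arm, as the interface text tells. Its arguments: {"type":"object","properties":{"rows":{"type":"array"},"squeeze":{"type":"number"}},"required":["rows"]}

```bash
mkdir -p pics; cat > h.py <<'E'
from workcell import env
import numpy as np, cv2
from scipy.spatial.transform import Rotation as Rn
def pts(f):
    h,w=f["z_map"].shape; fl=h/2/np.tan(np.radians(f["fov_y"]/2))
    u,v=np.meshgrid(np.arange(w),np.arange(h)); z=f["z_map"].astype(float)
    P=np.stack([(u-f["cx"])*z/fl,(v-f["cy"])*z/fl,z],-1)
    return (P-f["t"])@f["R"]   # R^T(P-t)
E
python3 - <<'E'
from h import *
s=env.state(); print(s["time_s"],s["ee_pos"],s["ee_rot"],s["gripper_width"],s["force"])
a=[]
for n in("scene","top"):
    f=env.grab_frame(n); np.savez(n,P=pts(f),img=f["img"],z=f["z_map"],R=f["R"],t=f["t"],fov=f["fov_y"],c=[f["cx"],f["cy"]])
    cv2.imwrite(f"pics/{n}.png",cv2.resize(f["img"],(800,600),interpolation=cv2.INTER_CUBIC))
E
```

```text
0.0 [ 183.33541181 -544.44120043  213.12136642] [-1.79897405e+02 -1.22021435e-03  1.86092499e+01] 90.99752652273948 [0.92455819 0.80368387 0.49691954]
```

View pics/top.png

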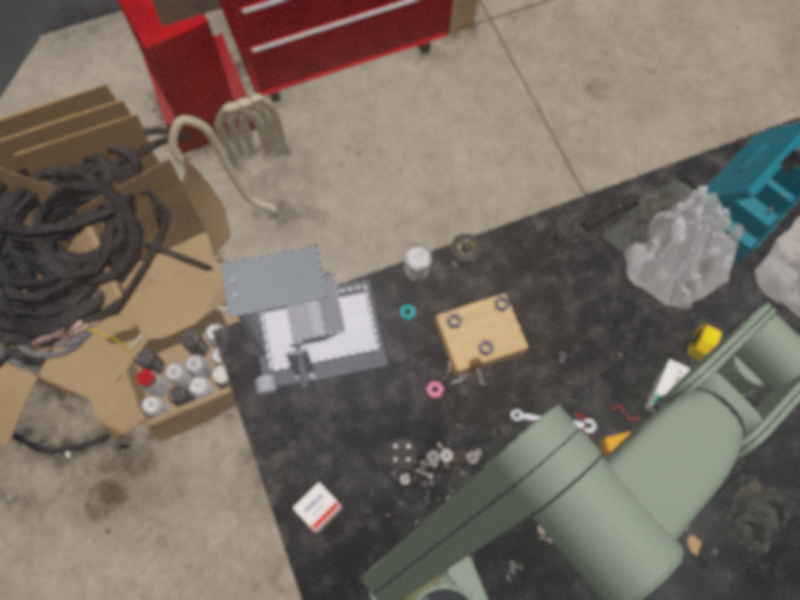

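View pics/scene.png

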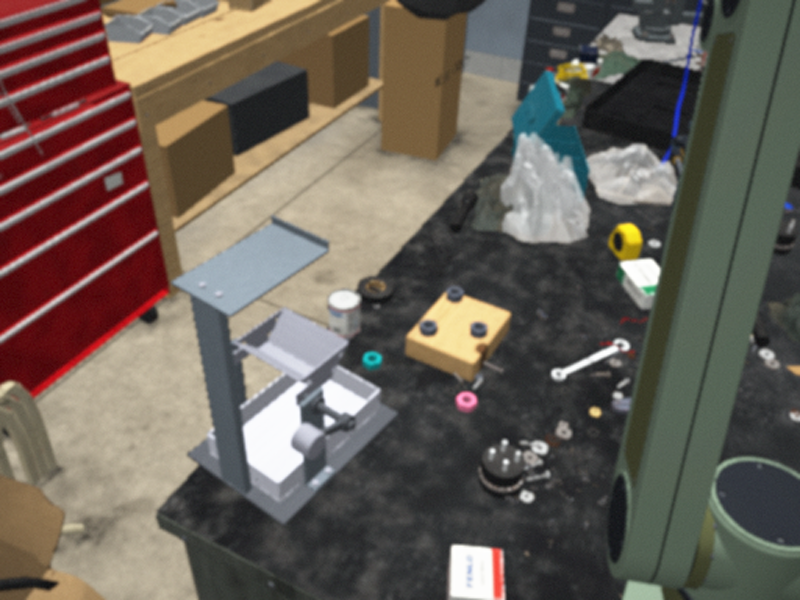

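The top view shows three grey nuts on the block at (454,321), (502,303) and (486,348). The look-alikes lie off the block: turquoise at (407,311) and pink at (435,389). The stand is at (305,330), its open front facing the block, with the lever weight at (266,382). The three nuts to move are the grey ones on the wood. I'll confirm them in a crop while measuring.

```bash
python3 - <<'E'
from h import *
d=np.load("top.npz");P=d["P"];img=d["img"]
def at(u,v,r=2):
    u=int(u*.64);v=int(v*.64);q=P[v-r:v+r+1,u-r:u+r+1].reshape(-1,3);return np.median(q,0).round(1)
for n,p in dict(n1=(454,321),n2=(502,303),n3=(486,348),blk=(470,340),pink=(435,389),tq=(407,311),guard=(280,280),weight=(266,382),tray=(350,340),tin=(418,258),tape=(465,247)).items(): print(n,at(*p))
# block top
X=P.reshape(-1,3)
c=at(480,333)
near=np.hypot(P[...,0]-c[0],P[...,1]-c[1])<130
m=(near&(abs(P[...,2]-45.6)<6)).astype(np.uint8)
q=X[m.ravel()>0]; print("block",len(q),cv2.minAreaRect(q[:,:2].astype(np.float32)),q[:,2].mean())
mt=((near)&(P[...,2]>53)&(P[...,2]<72)).astype(np.uint8)
n,l,st,ce=cv2.connectedComponentsWithStats(mt)
for i in range(1,n):
    if st[i,4]>15:
        q=P[l==i]; print(st[i,4],ce[i]/.64,q.mean(0).round(1),cv2.minAreaRect(q[:,:2].astype(np.float32)))
# guard
mg=(P[...,2]>335)&(P[...,2]<358)&(np.hypot(P[...,0]-at(280,280)[0],P[...,1]-at(280,280)[1])<140)
q=P[mg];r=cv2.minAreaRect(q[:,:2].astype(np.float32));print("guard",len(q),r,cv2.boxPoints(r).round(0).tolist(),np.percentile(q[:,2],[5,50,95]))
g=at(280,280)
# tray floor and base plate
for lo,hi in((5,14),(-3,4.5),(46,56)):
    m=(P[...,2]>lo)&(P[...,2]<hi)&(np.hypot(P[...,0]-g[0],P[...,1]-g[1])<250)
    print(lo,m.sum())
s=np.load("scene.npz")
c1=cv2.resize(img[180:240,270:350],(800,600),interpolation=cv2.INTER_CUBIC)
c2=cv2.resize(s["img"][180:240,255:335],(400,300),interpolation=cv2.INTER_CUBIC)
cv2.imwrite("pics/crop.png",np.hstack([cv2.resize(c1,(400,300)),c2]))
E
```

```text
n1 [ 522.4 -257.6   49.3]
n2 [ 522.2 -370.4   49.7]
n3 [ 442.4 -298.1   52.1]
blk [ 473.1 -272.5   47.6]
pink [ 411.3 -170.9    6.1]
tq [ 591.8 -178.9    6.4]
guard [618.4  56.  352. ]
weight [500.3 144.2 198.6]
tray [574.4 -42.4  11.6]
tin [ 673.8 -236.4   71.8]
tape [ 685.8 -357.8    7.1]
block 1501 ((481.4046630859375, -302.76373291015625), (161.82293701171875, 132.8196258544922), 86.77700805664062) 46.49565873904607
60 [500.59895833 302.23958333] [ 518.9 -364.3   62.5] ((519.6835327148438, -364.927490234375), (32.373779296875, 29.917194366455078), 47.37939453125)
61 [453.02254098 319.26229508] [ 521.1 -255.5   62.1] ((520.9368896484375, -255.3194580078125), (31.910045623779297, 30.49298095703125), 56.46835708618164)
59 [484.85169492 345.52436441] [ 444.2 -294.3   62. ] ((443.9460144042969, -294.4394836425781), (30.776290893554688, 29.123720169067383), 60.39019012451172)
guard 2159 ((624.366455078125, 68.51040649414062), (168.06015014648438, 102.37407684326172), 80.65826416015625) [[560.0, -6.0], [661.0, -23.0], [689.0, 143.0], [587.0, 160.0]] [347.72416206 351.61492366 355.57936978]
5 4426
-3 3502
46 178
```

View pics/crop.png

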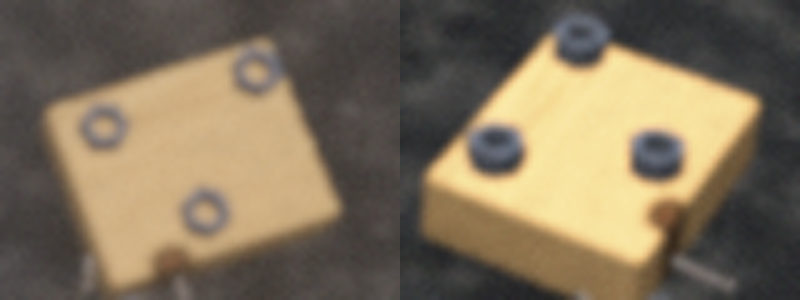

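The crop confirms it: three grey hex nuts on the wood, at left (103,127), (257,70), (205,212), about world (521,-255), (519,-364) and (444,-294). The pink and turquoise rings lie off the block.

Moves offer no tilt directly, so a lean can only come from pushing a pose past the arm's reach. I'll check the free space on the left first.

```bash
python3 - <<'E'
from h import *
for n in("top","scene"):
    d=np.load(n+".npz");P=d["P"];ok=d["z"]>0
    print(n,"cam",(-d["R"].T@d["t"]).round(0))
    for x0 in range(-200,1000,200):
        r=[]
        for y0 in range(-600,1200,200):
            m=ok&(P[...,0]>x0)&(P[...,0]<x0+200)&(P[...,1]>y0)&(P[...,1]<y0+200)
            r.append(int(np.percentile(P[m][:,2],99.5)) if m.sum()>20 else None)
        print(x0,r)
d=np.load("top.npz");P=d["P"]
# tray orientation check: tray floor
m=(abs(P[...,2]-9)<5)&(np.hypot(P[...,0]-610,P[...,1]-20)<170)&(d["img"].min(-1)>150)
print(m.sum(),cv2.minAreaRect(P[m][:,:2].astype(np.float32)))
E
```

```text
top cam [ 124.   65. 1544.]
-200 [13, 13, 740, None, None, None, None, None, None]
0 [646, 752, 759, 452, 12, -807, None, None, None]
200 [625, 13, 744, 71, 13, -806, -809, -808, None]
400 [40, 67, 355, 355, 11, -806, -807, -808, -808]
600 [41, 77, 363, 356, 11, -665, -682, -807, -807]
800 [None, None, None, None, -483, -487, -547, -553, -809]
scene cam [153. 641. 865.]
-200 [26, 5, 213, 213, None, None, None, None, None]
0 [30, 12, 689, 451, None, None, None, None, None]
200 [571, 8, 656, 65, 4, None, None, None, None]
400 [35, 61, 359, 350, 5, None, None, None, None]
600 [37, 71, 360, 350, 4, None, None, None, None]
800 [None, None, -819, None, None, None, None, None, None]
1134 ((606.5811767578125, 9.459648132324219), (238.61973571777344, 167.84329223632812), 83.89881134033203)
```

Request:
arm_command:
  rows:
    - {"delta_pos":[0,0,-40],"roll":-1,"jaw":100}
    - {"delta_pos":[0,0,-80],"roll":-2,"jaw":100}
    - {"delta_pos":[0,0,-120],"roll":-3,"jaw":100}
    - {"delta_pos":[0,0,-160],"roll":-4,"jaw":100}
    - {"delta_pos":[0,0,-200],"roll":-5,"jaw":100}
    - {"delta_pos":[0,0,-240],"roll":-6,"jaw":100}
    - {"delta_pos":[0,0,-270],"roll":-8,"jaw":100}
    - {"delta_pos":[0,0,-270],"roll":-9,"jaw":100}
    - {"delta_pos":[0,0,-270],"roll":-10.5,"jaw":100}
    - {"delta_pos":[0,0,-270],"roll":-12.4,"jaw":100}
    - {"delta_pos":[0,0,-270],"roll":-12.4,"jaw":100}

```text
time_s: 1.02
ee_pos: [183.5, -545.0, 483.6]
ee_rot: [-180.0, -0.0, 80.9]
force: [-0.4, -0.0, -0.6]
gripper_width: 91.1
gripper_force: 0.0
```

Request:
arm_command:
  rows:
    - {"delta_pos":[437,231,0],"roll":0,"jaw":100}
    - {"delta_pos":[437,231,0],"roll":0,"jaw":100}
    - {"delta_pos":[437,231,0],"roll":0,"jaw":100}
    - {"delta_pos":[437,231,0],"roll":0,"jaw":100}
    - {"delta_pos":[437,231,0],"roll":0,"jaw":100}
    - {"delta_pos":[437,231,0],"roll":0,"jaw":100}
    - {"delta_pos":[437,231,0],"roll":0,"jaw":100}
    - {"delta_pos":[437,231,0],"roll":0,"jaw":100}
    - {"delta_pos":[437,231,0],"roll":0,"jaw":100}
    - {"delta_pos":[437,231,0],"roll":0,"jaw":100}
    - {"delta_pos":[437,231,0],"roll":0,"jaw":100}
    - {"delta_pos":[437,231,0],"roll":0,"jaw":100}
    - {"delta_pos":[1221,-244,0],"roll":0,"jaw":100}
    - {"delta_pos":[1221,-244,0],"roll":0,"jaw":100}
    - {"delta_pos":[1221,-244,0],"roll":0,"jaw":100}
    - {"delta_pos":[1221,-244,0],"roll":0,"jaw":100}
    - {"delta_pos":[1221,-244,0],"roll":0,"jaw":100}
    - {"delta_pos":[1221,-244,0],"roll":0,"jaw":100}
    - {"delta_pos":[1221,-244,0],"roll":0,"jaw":100}
    - {"delta_pos":[1221,-244,0],"roll":0,"jaw":100}

```text
time_s: 2.68
ee_pos: [357.4, 159.4, 483.8]
ee_rot: [180.0, 0.0, 80.6]
force: [0.9, 0.4, 0.6]
gripper_width: 91.4
gripper_force: 0.0
```

Request:
arm_command:
  rows:
    - {"delta_pos":[805,-343,0],"roll":0,"jaw":100}
    - {"delta_pos":[805,-343,0],"roll":0,"jaw":100}
    - {"delta_pos":[805,-343,0],"roll":0,"jaw":100}
    - {"delta_pos":[805,-343,0],"roll":0,"jaw":100}
    - {"delta_pos":[805,-343,0],"roll":0,"jaw":100}
    - {"delta_pos":[805,-343,0],"roll":0,"jaw":100}
    - {"delta_pos":[805,-343,0],"roll":0,"jaw":100}
    - {"delta_pos":[805,-343,0],"roll":0,"jaw":100}
    - {"delta_pos":[805,-343,0],"roll":0,"jaw":100}
    - {"delta_pos":[805,-343,0],"roll":0,"jaw":100}
    - {"delta_pos":[805,-343,0],"roll":0,"jaw":100}
    - {"delta_pos":[805,-343,0],"roll":0,"jaw":100}
    - {"delta_pos":[805,-343,0],"roll":0,"jaw":100}
    - {"delta_pos":[805,-343,0],"roll":0,"jaw":100}
    - {"delta_pos":[805,-343,0],"roll":0,"jaw":100}
    - {"delta_pos":[805,-343,0],"roll":0,"jaw":100}
    - {"delta_pos":[805,-343,0],"roll":0,"jaw":100}
    - {"delta_pos":[805,-343,0],"roll":0,"jaw":100}
    - {"delta_pos":[805,-343,0],"roll":0,"jaw":100}
    - {"delta_pos":[805,-343,0],"roll":0,"jaw":100}

```text
time_s: 4.35
ee_pos: [151.9, 801.7, 397.8]
ee_rot: [180.0, -1.8, 80.6]
force: [0.2, 0.5, -0.6]
gripper_width: 90.9
gripper_force: 0.0
```

Request:
arm_command:
  rows:
    - {"delta_pos":[400,0,-200],"roll":0,"jaw":100}
    - {"delta_pos":[400,0,-200],"roll":0,"jaw":100}
    - {"delta_pos":[400,0,-200],"roll":0,"jaw":100}
    - {"delta_pos":[400,0,-200],"roll":0,"jaw":100}
    - {"delta_pos":[400,0,-200],"roll":0,"jaw":100}
    - {"delta_pos":[400,0,-200],"roll":0,"jaw":100}

```text
time_s: 4.85
ee_pos: [153.8, 824.4, 380.5]
ee_rot: [179.9, -3.5, 80.6]
force: [0.4, -0.0, -0.2]
gripper_width: 91.2
gripper_force: 0.0
```

```bash
python3 -c "
from h import *
s=env.state(); print(s['time_s'],s['qpos'].round(1) if hasattr(s['qpos'],'round') else s['qpos'],s['ee_pos'],s['ee_rot'])"
```

```text
4.85 [ 78.6  48.4  12.3   0.  115.9  88.1] [153.77274007 824.42547487 380.54279819] [179.91691102  -3.45481514  80.57085983]
```

Request:
arm_command:
  rows:
    - {"delta_pos":[900,0,0],"roll":0,"jaw":100}
    - {"delta_pos":[900,0,0],"roll":0,"jaw":100}
    - {"delta_pos":[900,0,0],"roll":0,"jaw":100}
    - {"delta_pos":[900,0,0],"roll":0,"jaw":100}
    - {"delta_pos":[900,0,0],"roll":0,"jaw":100}
    - {"delta_pos":[900,0,0],"roll":0,"jaw":100}
    - {"delta_pos":[900,0,0],"roll":0,"jaw":100}
    - {"delta_pos":[900,0,0],"roll":0,"jaw":100}
    - {"delta_pos":[900,0,0],"roll":0,"jaw":100}
    - {"delta_pos":[900,0,0],"roll":0,"jaw":100}

```text
time_s: 5.68
ee_pos: [163.8, 913.2, 249.9]
ee_rot: [179.9, -5.3, 80.6]
force: [0.9, -0.1, 0.8]
gripper_width: 91.3
gripper_force: 0.0
```

```bash
python3 -c "
from h import *
s=env.state(); print(s['time_s'],np.round(s['qpos'],1),s['ee_pos'],s['ee_rot'])"
```

```text
5.6833 [ 79.1  57.1  12.3   0.  105.2  88.5] [163.78723895 913.20262992 249.91116454] [179.89396177  -5.34091793  80.61546392]
```

Request:
arm_command:
  rows:
    - {"delta_pos":[900,0,-350],"roll":0,"jaw":100}
    - {"delta_pos":[900,0,-350],"roll":0,"jaw":100}
    - {"delta_pos":[900,0,-350],"roll":0,"jaw":100}
    - {"delta_pos":[900,0,-350],"roll":0,"jaw":100}
    - {"delta_pos":[900,0,-350],"roll":0,"jaw":100}
    - {"delta_pos":[900,0,-350],"roll":0,"jaw":100}
    - {"delta_pos":[900,0,-350],"roll":0,"jaw":100}
    - {"delta_pos":[900,0,-350],"roll":0,"jaw":100}
    - {"delta_pos":[900,0,-350],"roll":0,"jaw":100}
    - {"delta_pos":[900,0,-350],"roll":0,"jaw":100}

```text
time_s: 6.52
ee_pos: [162.0, 923.8, 254.2]
ee_rot: [179.9, -7.3, 80.6]
force: [0.2, 0.7, -0.5]
gripper_width: 91.2
gripper_force: 0.0
```

```bash
python3 -c "
from h import *
s=env.state(); print(s['time_s'],np.round(s['qpos'],1),s['ee_pos'],s['ee_rot'])"
```

```text
6.5167 [ 79.3  56.9  12.3   0.  103.4  88.7] [162.01726857 923.80953909 254.23589871] [179.87311811  -7.34356286  80.61902177]
```

Request:
arm_command:
  rows:
    - {"delta_pos":[900,0,-350],"roll":0,"jaw":100}
    - {"delta_pos":[900,0,-350],"roll":0,"jaw":100}

```text
time_s: 6.68
ee_pos: [162.9, 933.1, 261.6]
ee_rot: [179.9, -9.4, 80.6]
force: [0.3, 0.4, 0.7]
gripper_width: 91.3
gripper_force: 0.0
```

Request:
arm_command:
  rows:
    - {"delta_pos":[900,0,-350],"roll":0,"jaw":100}
    - {"delta_pos":[900,0,-350],"roll":0,"jaw":100}

```text
time_s: 6.85
ee_pos: [163.6, 940.8, 271.3]
ee_rot: [179.8, -11.4, 80.6]
force: [-0.9, 0.3, -0.5]
gripper_width: 91.0
gripper_force: 0.0
```

Request:
arm_command:
  rows:
    - {"delta_pos":[900,0,-350],"roll":0,"jaw":100}

```text
time_s: 6.93
ee_pos: [164.3, 946.8, 277.3]
ee_rot: [179.8, -12.9, 80.6]
force: [-0.6, -0.7, 0.2]
gripper_width: 91.4
gripper_force: 0.0
```

Request:
arm_command:
  rows:
    - {"delta_pos":[900,0,-350],"roll":0,"jaw":100}

```text
time_s: 7.02
ee_pos: [165.1, 953.2, 285.7]
ee_rot: [179.8, -14.6, 80.6]
force: [0.6, -0.1, -0.3]
gripper_width: 91.2
gripper_force: 0.0
```

Each call's orientation restarts from the pose actually reached, so single-row calls past the reach limit add lean bit by bit.

Request:
arm_command:
  rows:
    - {"delta_pos":[900,0,-150],"roll":0,"jaw":100}

```text
time_s: 7.1
ee_pos: [166.4, 962.7, 290.2]
ee_rot: [179.8, -16.4, 80.6]
force: [-0.7, -0.7, 0.3]
gripper_width: 90.9
gripper_force: 0.0
```

Request:
arm_command:
  rows:
    - {"delta_pos":[900,0,-150],"roll":0,"jaw":100}

```text
time_s: 7.18
ee_pos: [167.7, 971.9, 291.7]
ee_rot: [179.8, -18.0, 80.7]
force: [-0.3, 0.4, -0.7]
gripper_width: 91.1
gripper_force: 0.0
```

Request:
arm_command:
  rows:
    - {"delta_pos":[900,0,-100],"roll":0,"jaw":100}

```text
time_s: 7.27
ee_pos: [169.1, 981.5, 293.5]
ee_rot: [179.8, -19.6, 80.7]
force: [0.4, 0.0, 0.3]
gripper_width: 91.4
gripper_force: 0.0
```

Request:
arm_command:
  rows:
    - {"delta_pos":[900,0,-100],"roll":0,"jaw":100}

```text
time_s: 7.35
ee_pos: [170.3, 990.6, 295.7]
ee_rot: [179.8, -21.2, 80.7]
force: [0.1, -0.9, -0.3]
gripper_width: 91.0
gripper_force: 0.0
```

Request:
arm_command:
  rows:
    - {"delta_pos":[900,0,-50],"roll":0,"jaw":100}

```text
time_s: 7.43
ee_pos: [171.7, 1000.2, 298.3]
ee_rot: [179.7, -22.8, 80.7]
force: [-0.2, -0.5, -1.2]
gripper_width: 91.7
gripper_force: 0.0
```

Request:
arm_command:
  rows:
    - {"delta_pos":[900,0,-50],"roll":0,"jaw":100}

```text
time_s: 7.52
ee_pos: [173.0, 1009.3, 300.9]
ee_rot: [179.7, -24.4, 80.7]
force: [0.0, 0.8, 0.8]
gripper_width: 91.3
gripper_force: 0.0
```

Request:
arm_command:
  rows:
    - {"delta_pos":[900,0,0],"roll":0,"jaw":100}

```text
time_s: 7.6
ee_pos: [174.4, 1018.8, 303.7]
ee_rot: [179.7, -26.1, 80.7]
force: [0.0, 0.4, 0.2]
gripper_width: 91.5
gripper_force: 0.0
```

Request:
arm_command:
  rows:
    - {"delta_pos":[900,0,0],"roll":0,"jaw":100}

```text
time_s: 7.68
ee_pos: [175.7, 1027.8, 306.5]
ee_rot: [179.7, -27.7, 80.7]
force: [-0.2, -0.9, -0.2]
gripper_width: 91.4
gripper_force: 0.0
```

Request:
arm_command:
  rows:
    - {"delta_pos":[900,0,0],"roll":0,"jaw":100}

```text
time_s: 7.77
ee_pos: [176.9, 1036.2, 310.7]
ee_rot: [179.7, -29.3, 80.7]
force: [0.7, 0.6, 0.6]
gripper_width: 91.5
gripper_force: 0.0
```

Request:
arm_command:
  rows:
    - {"delta_pos":[900,0,50],"roll":0,"jaw":100}

```text
time_s: 7.85
ee_pos: [178.2, 1045.1, 314.9]
ee_rot: [179.7, -31.0, 80.7]
force: [1.1, 0.2, 0.1]
gripper_width: 91.2
gripper_force: 0.0
```

Request:
arm_command:
  rows:
    - {"delta_pos":[900,0,50],"roll":0,"jaw":100}

```text
time_s: 7.93
ee_pos: [179.4, 1053.4, 319.1]
ee_rot: [179.7, -32.6, 80.7]
force: [-0.6, 0.1, -0.5]
gripper_width: 91.5
gripper_force: 0.0
```

Request:
arm_command:
  rows:
    - {"delta_pos":[900,0,50],"roll":0,"jaw":100}

```text
time_s: 8.02
ee_pos: [180.5, 1061.1, 324.4]
ee_rot: [179.6, -34.2, 80.7]
force: [0.5, -0.2, 0.7]
gripper_width: 91.3
gripper_force: 0.0
```

```bash
cat >> h.py <<'E'
YAW=80.7
PIV=np.array([622.6,59.2,155.])
SX=np.array([np.cos(np.radians(YAW)),np.sin(np.radians(YAW)),0]);SY=np.array([-SX[1],SX[0],0])
def stand(x,y,z): return np.array([PIV[0],PIV[1],0])+x*SX+y*SY+np.array([0,0,z])
def deltas(*W):
    s=env.state();R=Rn.from_euler("xyz",s["ee_rot"],degrees=True).as_matrix()
    print("t",s["time_s"],"pos",np.round(s["ee_pos"],1),"rot",np.round(s["ee_rot"],1),"q",np.round(s["qpos"],0),"w",round(s["gripper_width"],1),"gf",np.round(s["gripper_force"],1))
    p=np.array(s["ee_pos"])
    for w in W:
        d=R.T@(np.array(w)-p); print(np.round(w,0),"->",d.round(1).tolist(),"rows",round(np.linalg.norm(np.array(w)-p)/41.7,1)); p0=w
E
python3 - <<'E'
from h import *
deltas([400,80,430],[440,-250,300])
d=np.load("scene.npz");P=d["P"]
mt=((P[...,2]>52)&(P[...,2]<70)&(np.hypot(P[...,0]-481,P[...,1]+303)<110)&(d["z"]>0)&(d["img"].mean(-1)<130)).astype(np.uint8)
n,l,st,ce=cv2.connectedComponentsWithStats(mt)
for i in range(1,n):
    if st[i,4]>8:
        q=P[(l==i)];print(st[i,4],ce[i]/.64,q.mean(0).round(1),cv2.minAreaRect(q[:,:2].astype(np.float32)))
E
```

```text
t 8.0167 pos [ 180.5 1061.1  324.4] rot [179.6 -34.2  80.7] q [80. 56. 12.  0. 77. 89.] w 91.3 gf 0.0
[400  80 430] -> [-711.9, 378.2, -610.0] rows 24.2
[ 440 -250  300] -> [-1049.0, 471.2, -681.7] rows 32.1
73 [454.49486301 293.36472603] [ 518.  -362.1   57.9] ((517.8167724609375, -362.9763488769531), (29.05000114440918, 32.97721862792969), 26.70305824279785)
63 [427.62896825 327.5297619 ] [ 519.8 -250.9   57.6] ((520.1232299804688, -251.61422729492188), (25.928245544433594, 27.30003547668457), 76.41413879394531)
60 [478.046875   329.50520833] [ 442.1 -288.5   57.7] ((441.05999755859375, -291.2258605957031), (28.657733917236328, 24.255924224853516), 89.85354614257812)
```

Request:
arm_command:
  rows:
    - {"delta_pos":[-712,378,-610],"roll":0,"jaw":60}
    - {"delta_pos":[-712,378,-610],"roll":0,"jaw":60}
    - {"delta_pos":[-712,378,-610],"roll":0,"jaw":60}
    - {"delta_pos":[-712,378,-610],"roll":0,"jaw":60}
    - {"delta_pos":[-712,378,-610],"roll":0,"jaw":60}
    - {"delta_pos":[-712,378,-610],"roll":0,"jaw":60}
    - {"delta_pos":[-712,378,-610],"roll":0,"jaw":60}
    - {"delta_pos":[-712,378,-610],"roll":0,"jaw":60}
    - {"delta_pos":[-712,378,-610],"roll":0,"jaw":60}
    - {"delta_pos":[-712,378,-610],"roll":0,"jaw":60}
    - {"delta_pos":[-712,378,-610],"roll":0,"jaw":60}
    - {"delta_pos":[-712,378,-610],"roll":0,"jaw":60}
    - {"delta_pos":[-712,378,-610],"roll":0,"jaw":60}
    - {"delta_pos":[-712,378,-610],"roll":0,"jaw":60}
    - {"delta_pos":[-712,378,-610],"roll":0,"jaw":60}
    - {"delta_pos":[-712,378,-610],"roll":0,"jaw":60}
    - {"delta_pos":[-712,378,-610],"roll":0,"jaw":60}
    - {"delta_pos":[-712,378,-610],"roll":0,"jaw":60}
    - {"delta_pos":[-712,378,-610],"roll":0,"jaw":60}
    - {"delta_pos":[-712,378,-610],"roll":0,"jaw":60}

```text
time_s: 9.68
ee_pos: [355.3, 276.7, 411.6]
ee_rot: [179.4, -34.2, 80.9]
force: [1.4, -0.2, 1.3]
gripper_width: 55.0
gripper_force: 0.0
```

```bash
python3 - <<'E'
from h import *
# nut centre = TCP + (-13 SX, -3.6z)
for n,q in dict(A=(520.5,-254.5),B=(518.8,-364),C=(443.5,-293.5)).items():
    print(n);deltas(*[np.array([*q,57.5+k])+13*SX for k in (0,60,150)])
E
```

```text
A
t 9.6833 pos [355.3 276.7 411.6] rot [179.4 -34.2  80.9] q [ 14.  -8. 100.  32.  75.  18.] w 55.0 gf 0.0
[ 523. -242.   58.] -> [-600.5, 246.9, 23.0] rows 15.6
[ 523. -242.  118.] -> [-566.8, 247.5, -26.7] rows 14.8
[ 523. -242.  208.] -> [-516.2, 248.3, -101.1] rows 13.9
B
t 9.6833 pos [355.3 276.7 411.6] rot [179.4 -34.2  80.9] q [ 14.  -8. 100.  32.  75.  18.] w 55.0 gf 0.0
[ 521. -351.   58.] -> [-690.2, 263.2, -37.7] rows 17.7
[ 521. -351.  118.] -> [-656.5, 263.8, -87.4] rows 17.1
[ 521. -351.  208.] -> [-605.9, 264.6, -161.8] rows 16.3
C
t 9.6833 pos [355.3 276.7 411.6] rot [179.4 -34.2  80.9] q [ 14.  -8. 100.  32.  75.  18.] w 55.0 gf 0.0
[ 446. -281.   58.] -> [-642.4, 177.4, -6.3] rows 16.0
[ 446. -281.  118.] -> [-608.7, 177.9, -55.9] rows 15.3
[ 446. -281.  208.] -> [-558.2, 178.7, -130.4] rows 14.4
```

Request:
arm_command:
  rows:
    - {"delta_pos":[-558,179,-130],"roll":0,"jaw":60}
    - {"delta_pos":[-558,179,-130],"roll":0,"jaw":60}
    - {"delta_pos":[-558,179,-130],"roll":0,"jaw":60}
    - {"delta_pos":[-558,179,-130],"roll":0,"jaw":60}
    - {"delta_pos":[-558,179,-130],"roll":0,"jaw":60}
    - {"delta_pos":[-558,179,-130],"roll":0,"jaw":60}
    - {"delta_pos":[-558,179,-130],"roll":0,"jaw":60}
    - {"delta_pos":[-558,179,-130],"roll":0,"jaw":60}
    - {"delta_pos":[-558,179,-130],"roll":0,"jaw":60}
    - {"delta_pos":[-558,179,-130],"roll":0,"jaw":60}
    - {"delta_pos":[-558,179,-130],"roll":0,"jaw":60}
    - {"delta_pos":[-558,179,-130],"roll":0,"jaw":60}
    - {"delta_pos":[-558,179,-130],"roll":0,"jaw":60}
    - {"delta_pos":[-558,179,-130],"roll":0,"jaw":60}
    - {"delta_pos":[-558,179,-130],"roll":0,"jaw":60}
    - {"delta_pos":[-590,178,-83],"roll":0,"jaw":60}
    - {"delta_pos":[-609,178,-56],"roll":0,"jaw":60}
    - {"delta_pos":[-609,178,-56],"roll":0,"jaw":60}

```text
time_s: 11.18
ee_pos: [442.4, -278.3, 111.1]
ee_rot: [-179.8, -34.3, 80.4]
force: [-1.3, 0.8, 0.3]
gripper_width: 54.8
gripper_force: 0.0
```

```bash
cat >> h.py <<'E'
def wrist(name):
    s=env.state();f=env.grab_frame("wrist");T=np.array(f["T_tool_cam"])
    R=Rn.from_euler("xyz",s["ee_rot"],degrees=True).as_matrix()
    h,w=f["z_map"].shape; fl=h/2/np.tan(np.radians(f["fov_y"]/2));z=f["z_map"].astype(float)
    u,v=np.meshgrid(np.arange(w),np.arange(h))
    P=np.stack([(u-f["cx"])*z/fl,(v-f["cy"])*z/fl,z],-1)@T[:3,:3].T+T[:3,3]
    P=P@R.T+s["ee_pos"]; P[z<=0]=np.nan
    cv2.imwrite(f"pics/{name}.png",f["img"]); return P,f["img"]
E
python3 - <<'E'
from h import *
deltas(np.array([443.5,-293.5,57.5])+13*SX)
P,img=wrist("w1")
mt=((P[...,2]>57)&(P[...,2]<66)&(np.hypot(P[...,0]-481,P[...,1]+303)<110)).astype(np.uint8)
n,l,st,ce=cv2.connectedComponentsWithStats(mt)
for i in range(1,n):
    if st[i,4]>60:
        q=P[l==i];print(st[i,4],ce[i],q.mean(0).round(1),cv2.minAreaRect(q[:,:2].astype(np.float32)))
E
```

```text
t 11.1833 pos [ 442.4 -278.3  111.1] rot [-179.8  -34.3   80.4] q [-50.  30.  96.  26.  79. -51.] w 54.8 gf 0.0
[ 446. -281.   58.] -> [-31.6, 3.7, 43.3] rows 1.3
1039 [356.44658325 211.71126083] [ 519.5 -258.8   61.8] ((520.1621704101562, -258.1194763183594), (33.50828170776367, 30.08254051208496), 7.312597751617432)
493 [264.10344828 267.59026369] [ 444.4 -287.9   62. ] ((444.3103332519531, -288.0270080566406), (12.860616683959961, 31.15233039855957), 80.61272430419922)
```

View pics/w1.png

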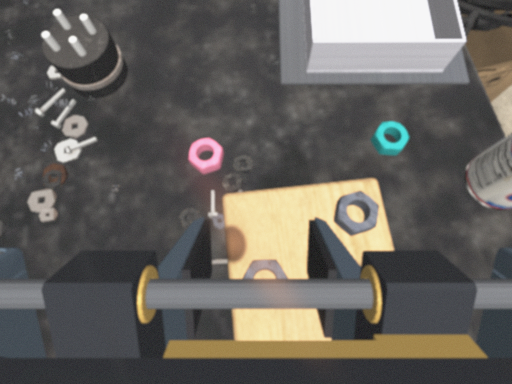

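The wrist view shows nut C at (265,268) centred between the fingers and nut A at (357,212). The pink (206,155) and turquoise (391,137) rings are off the block. Going down on C.

Request:
arm_command:
  rows:
    - {"delta_pos":[-17,4.5,21],"roll":0,"jaw":60}
    - {"delta_pos":[-30,4.5,37],"roll":0,"jaw":60}
    - {"delta_pos":[-33.5,4.5,42],"roll":0,"jaw":60}
    - {"delta_pos":[-33.5,4.5,42],"roll":0,"jaw":60}

```text
time_s: 11.57
ee_pos: [449.0, -284.3, 63.4]
ee_rot: [179.6, -34.1, 80.8]
force: [0.2, 0.4, -0.7]
gripper_width: 54.2
gripper_force: 0.0
```

```bash
python3 - <<'E'
from h import *
deltas([446.1,-283.2,57.5])
print(env.state()["force"])
E
```

```text
t 11.5667 pos [ 449.  -284.3   63.4] rot [179.6 -34.1  80.8] q [-49.  34.  97.  27.  74. -53.] w 54.2 gf 0.0
[ 446. -283.   58.] -> [-2.8, -3.1, 5.2] rows 0.2
[ 0.16661461  0.44090863 -0.74112004]
```

Request:
arm_command:
  rows:
    - {"delta_pos":[-3,-3,5],"roll":0,"jaw":60}
    - {"delta_pos":[-3,-3,5],"roll":0,"jaw":60}
    - {"delta_pos":[-3,-3,5],"roll":0,"jaw":20}
    - {"delta_pos":[-3,-3,5],"roll":0,"jaw":15}
    - {"delta_pos":[-3,-3,5],"roll":0,"jaw":15}
    - {"delta_pos":[-3,-3,5],"roll":0,"jaw":15}
  squeeze: 18

```text
time_s: 12.07
ee_pos: [446.0, -283.7, 57.3]
ee_rot: [179.6, -34.1, 80.8]
force: [-1.2, -0.6, 2.8]
gripper_width: 32.3
gripper_force: 18.0
```

```bash
python3 - <<'E'
from h import *
deltas([446,-283.7,140],stand(-250,0,225),stand(-42,0,218),stand(-42,0,200))
E
```

```text
t 12.0667 pos [ 446.  -283.7   57.3] rot [179.6 -34.1  80.8] q [-50.  34.  98.  27.  74. -54.] w 32.3 gf 18.0
[ 446. -284.  140.] -> [46.3, 0.4, -68.5] rows 2.0
[ 582. -188.  225.] -> [190.7, 119.5, -72.6] rows 5.7
[616.  18. 218.] -> [359.1, 118.9, 49.6] rows 9.1
[616.  18. 200.] -> [349.0, 118.8, 64.6] rows 9.0
```

Request:
arm_command:
  rows:
    - {"delta_pos":[23,0,-34],"roll":0,"jaw":15}
    - {"delta_pos":[46,0,-68],"roll":0,"jaw":15}
    - {"delta_pos":[191,119.5,-73],"roll":0,"jaw":15}
    - {"delta_pos":[191,119.5,-73],"roll":0,"jaw":15}
    - {"delta_pos":[191,119.5,-73],"roll":0,"jaw":15}
    - {"delta_pos":[191,119.5,-73],"roll":0,"jaw":15}
    - {"delta_pos":[191,119.5,-73],"roll":0,"jaw":15}
    - {"delta_pos":[191,119.5,-73],"roll":0,"jaw":15}
    - {"delta_pos":[191,119.5,-73],"roll":0,"jaw":15}

```text
time_s: 12.82
ee_pos: [582.3, -186.7, 224.9]
ee_rot: [179.6, -34.0, 80.9]
force: [-0.6, -1.2, -0.5]
gripper_width: 31.9
gripper_force: 18.0
```

```bash
python3 - <<'E'
from h import *
deltas(stand(-42,0,218),stand(-42,0,200))
P,img=wrist("w2")
# bucket check in the wrist view: points at z 182-196 near mouth
from numpy import nan
L=(P-np.array([PIV[0],PIV[1],0]));x=L@SX;y=L@SY;z=P[...,2]
m=(abs(z-188)<6)&(x>-110)&(x<20)&(abs(y)<75)
print("rim x",np.nanpercentile(x[m],[2,10,50,90,98]).round(),"y",np.nanpercentile(y[m],[2,50,98]).round())
m=(abs(z-346)<6)&(abs(y)<70)&(x<60);print("guard x",np.nanpercentile(x[m],[1,5,50]).round() if m.any() else None,"y",np.nanpercentile(y[m],[2,98]).round() if m.any() else None)
m=(z<60)&(z>5)&(x<-60)&(x>-200)
E
```

```text
t 12.8167 pos [ 582.3 -186.7  224.9] rot [179.6 -34.   80.9] q [-35.  28.  81.  30.  87. -32.] w 31.9 gf 18.0
[616.  18. 218.] -> [167.9, -0.0, 121.6] rows 5.0
[616.  18. 200.] -> [157.8, -0.1, 136.6] rows 5.0
rim x [-100.  -99.  -93.  -42.  -30.] y [-61.  -2.  63.]
guard x None y None
```

View pics/w2.png

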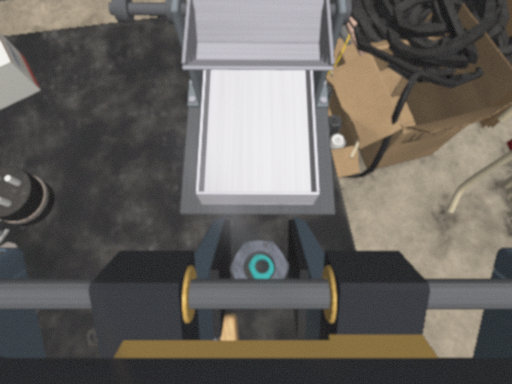

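The nut is held at (260,262), and the bucket mouth, centred at column 260, is straight ahead. Going in.

Request:
arm_command:
  rows:
    - {"delta_pos":[33,0,24],"roll":0,"jaw":15}
    - {"delta_pos":[67,0,48],"roll":0,"jaw":15}
    - {"delta_pos":[100,0,73],"roll":0,"jaw":15}
    - {"delta_pos":[130,0,94],"roll":0,"jaw":15}
    - {"delta_pos":[155,0,112],"roll":0,"jaw":15}
    - {"delta_pos":[168,0,121.5],"roll":0,"jaw":15}
    - {"delta_pos":[168,0,121.5],"roll":0,"jaw":15}
    - {"delta_pos":[163,0,129],"roll":0,"jaw":15}
    - {"delta_pos":[158,0,136.5],"roll":0,"jaw":15}
    - {"delta_pos":[158,0,136.5],"roll":0,"jaw":15}

```text
time_s: 13.7
ee_pos: [614.8, 15.5, 197.1]
ee_rot: [-180.0, -34.0, 80.4]
force: [-0.5, 0.7, -1.3]
gripper_width: 32.3
gripper_force: 18.0
```

Request:
arm_command:
  rows:
    - {"delta_pos":[0,0,0],"roll":0,"jaw":55}
    - {"delta_pos":[0,0,0],"roll":0,"jaw":55}
    - {"delta_pos":[0,0,0],"roll":0,"jaw":55}
    - {"delta_pos":[0,0,0],"roll":0,"jaw":55}
    - {"delta_pos":[11,0,-16],"roll":0,"jaw":55}
    - {"delta_pos":[-155,0,-129],"roll":0,"jaw":55}
    - {"delta_pos":[-155,0,-129],"roll":0,"jaw":55}
    - {"delta_pos":[-155,0,-129],"roll":0,"jaw":55}
    - {"delta_pos":[-155,0,-129],"roll":0,"jaw":55}
    - {"delta_pos":[-155,0,-129],"roll":0,"jaw":55}
    - {"delta_pos":[-155,0,-129],"roll":0,"jaw":60}

```text
time_s: 14.62
ee_pos: [582.9, -187.3, 219.6]
ee_rot: [179.6, -33.9, 80.4]
force: [1.1, 0.9, -0.2]
gripper_width: 53.5
gripper_force: 0.0
```

```bash
python3 - <<'E'
from h import *
deltas([522.4,-243.7,120],[522.4,-243.7,57.5])
P,img=wrist("w3")
L=(P-np.array([PIV[0],PIV[1],0]));x=L@SX;y=L@SY;z=P[...,2]
m=(z>152)&(z<186)&(abs(x+45)<25)&(abs(y)<50);print(m.sum(),np.nanmedian(z[m]),np.nanmax(z[m]))
cv2.imwrite("pics/w3c.png",cv2.resize(img[0:100,150:360],(800,380),interpolation=cv2.INTER_CUBIC))
E
```

```text
t 14.6167 pos [ 582.9 -187.3  219.6] rot [179.6 -33.9  80.4] q [-35.  28.  82.  30.  87. -32.] w 53.5 gf 0.0
[ 522. -244.  120.] -> [-110.1, -50.7, 45.7] rows 3.1
[ 522. -244.   58.] -> [-144.9, -51.1, 97.6] rows 4.4
3686 162.61369785974043 175.56740440229814
```

View pics/w3c.png

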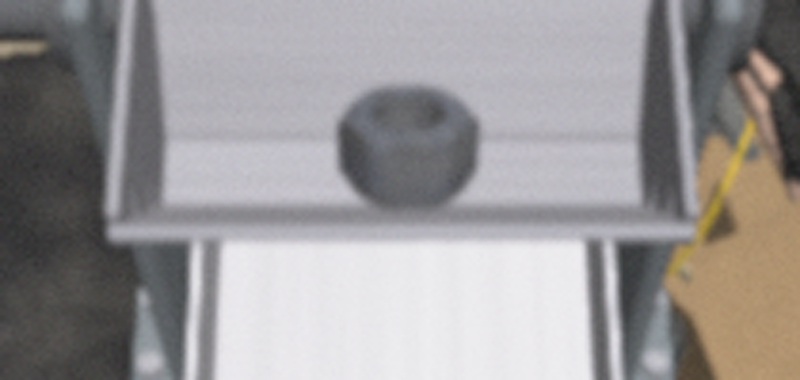

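The first nut sits in the bucket at crop (410,145). Next is nut A.

Request:
arm_command:
  rows:
    - {"delta_pos":[-110,-51,46],"roll":0,"jaw":60}
    - {"delta_pos":[-110,-51,46],"roll":0,"jaw":60}
    - {"delta_pos":[-110,-51,46],"roll":0,"jaw":60}
    - {"delta_pos":[-110,-51,46],"roll":0,"jaw":60}
    - {"delta_pos":[-128,-51,72],"roll":0,"jaw":60}
    - {"delta_pos":[-140,-51,90],"roll":0,"jaw":60}
    - {"delta_pos":[-140,-51,90],"roll":0,"jaw":60}

```text
time_s: 15.25
ee_pos: [521.7, -234.9, 64.2]
ee_rot: [-179.9, -34.3, 80.6]
force: [-0.7, 0.8, -0.7]
gripper_width: 54.7
gripper_force: 0.0
```

```bash
python3 - <<'E'
from h import *
deltas([522.4,-243.7,57.5])
E
```

```text
t 15.25 pos [ 521.7 -234.9   64.2] rot [-179.9  -34.3   80.6] q [-42.  35.  94.  30.  73. -47.] w 54.7 gf 0.0
[ 522. -244.   58.] -> [-10.8, 2.2, 0.7] rows 0.3
```

Request:
arm_command:
  rows:
    - {"delta_pos":[-11,2,0.5],"roll":0,"jaw":60}
    - {"delta_pos":[-11,2,0.5],"roll":0,"jaw":60}
    - {"delta_pos":[-11,2,0.5],"roll":0,"jaw":20}
    - {"delta_pos":[-11,2,0.5],"roll":0,"jaw":15}
    - {"delta_pos":[-11,2,0.5],"roll":0,"jaw":15}
    - {"delta_pos":[-11,2,0.5],"roll":0,"jaw":15}
  squeeze: 18

```text
time_s: 15.75
ee_pos: [523.8, -246.2, 61.3]
ee_rot: [179.6, -34.1, 80.8]
force: [-1.3, -0.2, 1.8]
gripper_width: 30.8
gripper_force: 9.4
```

```bash
python3 - <<'E'
from h import *
p=env.state()["ee_pos"]
deltas([p[0],p[1],140],stand(-250,20,225),stand(-42,20,218))
E
```

```text
t 15.75 pos [ 523.8 -246.2   61.3] rot [179.6 -34.1  80.8] q [-42.  36.  93.  30.  73. -47.] w 30.8 gf 9.4
[ 524. -246.  140.] -> [44.1, 0.5, -65.2] rows 1.9
[ 562. -184.  225.] -> [147.5, 29.0, -97.7] rows 4.3
[596.  21. 218.] -> [315.9, 28.5, 24.6] rows 7.6
```

Request:
arm_command:
  rows:
    - {"delta_pos":[0,0,0],"roll":0,"jaw":50}
    - {"delta_pos":[0,0,0],"roll":0,"jaw":50}
    - {"delta_pos":[-0.5,0,4],"roll":0,"jaw":50}
    - {"delta_pos":[-0.5,0,4],"roll":0,"jaw":20}
    - {"delta_pos":[-0.5,0,4],"roll":0,"jaw":15}
    - {"delta_pos":[-0.5,0,4],"roll":0,"jaw":15}
    - {"delta_pos":[-0.5,0,4],"roll":0,"jaw":15}
  squeeze: 18

```text
time_s: 16.33
ee_pos: [523.8, -244.4, 56.7]
ee_rot: [179.7, -34.1, 80.7]
force: [-0.5, -0.2, -0.8]
gripper_width: 30.7
gripper_force: 18.0
```

```bash
python3 - <<'E'
from h import *
p=env.state()["ee_pos"]
deltas([p[0],p[1],140],stand(-250,20,225),stand(-42,20,218))
E
```

```text
t 16.3333 pos [ 523.8 -244.4   56.7] rot [179.7 -34.1  80.7] q [-42.  36.  94.  30.  73. -47.] w 30.7 gf 18.0
[ 524. -244.  140.] -> [46.7, 0.4, -69.0] rows 2.0
[ 562. -184.  225.] -> [148.6, 29.1, -102.5] rows 4.4
[596.  21. 218.] -> [317.0, 28.5, 19.9] rows 7.6
```

Request:
arm_command:
  rows:
    - {"delta_pos":[23,0,-34],"roll":0,"jaw":15}
    - {"delta_pos":[46,0,-68],"roll":0,"jaw":15}
    - {"delta_pos":[149,29,-102],"roll":0,"jaw":15}
    - {"delta_pos":[149,29,-102],"roll":0,"jaw":15}
    - {"delta_pos":[149,29,-102],"roll":0,"jaw":15}
    - {"delta_pos":[149,29,-102],"roll":0,"jaw":15}
    - {"delta_pos":[149,29,-102],"roll":0,"jaw":15}
    - {"delta_pos":[149,29,-102],"roll":0,"jaw":15}

```text
time_s: 17.0
ee_pos: [561.6, -183.9, 223.7]
ee_rot: [179.8, -34.1, 80.7]
force: [0.4, 0.6, -1.3]
gripper_width: 30.4
gripper_force: 18.0
```

```bash
python3 - <<'E'
from h import *
deltas(stand(-42,20,218),stand(-42,20,200))
E
```

```text
t 17.0 pos [ 561.6 -183.9  223.7] rot [179.8 -34.1  80.7] q [-36.  26.  84.  30.  87. -33.] w 30.4 gf 18.0
[596.  21. 218.] -> [168.9, 0.4, 121.1] rows 5.0
[596.  21. 200.] -> [158.8, 0.4, 136.0] rows 5.0
```

Request:
arm_command:
  rows:
    - {"delta_pos":[33,0,24],"roll":0,"jaw":15}
    - {"delta_pos":[67,0,48],"roll":0,"jaw":15}
    - {"delta_pos":[100,0,72],"roll":0,"jaw":15}
    - {"delta_pos":[130,0,93],"roll":0,"jaw":15}
    - {"delta_pos":[155,0,111],"roll":0,"jaw":15}
    - {"delta_pos":[169,0,121],"roll":0,"jaw":15}
    - {"delta_pos":[169,0,121],"roll":0,"jaw":15}
    - {"delta_pos":[164,0,128],"roll":0,"jaw":15}
    - {"delta_pos":[160,0,134],"roll":0,"jaw":15}
    - {"delta_pos":[160,0,134],"roll":0,"jaw":15}

```text
time_s: 17.83
ee_pos: [595.4, 19.6, 200.5]
ee_rot: [-180.0, -34.1, 80.4]
force: [-0.7, -0.9, -0.3]
gripper_width: 31.0
gripper_force: 18.0
```

Request:
arm_command:
  rows:
    - {"delta_pos":[0,0,0],"roll":0,"jaw":50}
    - {"delta_pos":[0,0,0],"roll":0,"jaw":50}
    - {"delta_pos":[0,0,0],"roll":0,"jaw":50}
    - {"delta_pos":[11,0,-16],"roll":0,"jaw":50}
    - {"delta_pos":[-155,0,-129],"roll":0,"jaw":50}
    - {"delta_pos":[-155,0,-129],"roll":0,"jaw":50}
    - {"delta_pos":[-155,0,-129],"roll":0,"jaw":50}
    - {"delta_pos":[-155,0,-129],"roll":0,"jaw":50}
    - {"delta_pos":[-155,0,-129],"roll":0,"jaw":50}
    - {"delta_pos":[-155,0,-129],"roll":0,"jaw":60}

```text
time_s: 18.67
ee_pos: [563.4, -183.4, 223.1]
ee_rot: [179.5, -33.9, 80.4]
force: [0.1, -0.0, 0.1]
gripper_width: 50.0
gripper_force: 0.0
```

```bash
python3 - <<'E'
from h import *
deltas(stand(-300,0,240))
P,img=wrist("w4")
cv2.imwrite("pics/w4c.png",cv2.resize(img[0:220,130:380],(682,600),interpolation=cv2.INTER_CUBIC))
E
```

```text
t 18.6667 pos [ 563.4 -183.4  223.1] rot [179.5 -33.9  80.4] q [-36.  26.  84.  30.  86. -33.] w 50.0 gf 0.0
[ 574. -237.  240.] -> [-32.8, 19.8, -42.2] rows 1.4
```

View pics/w4c.png

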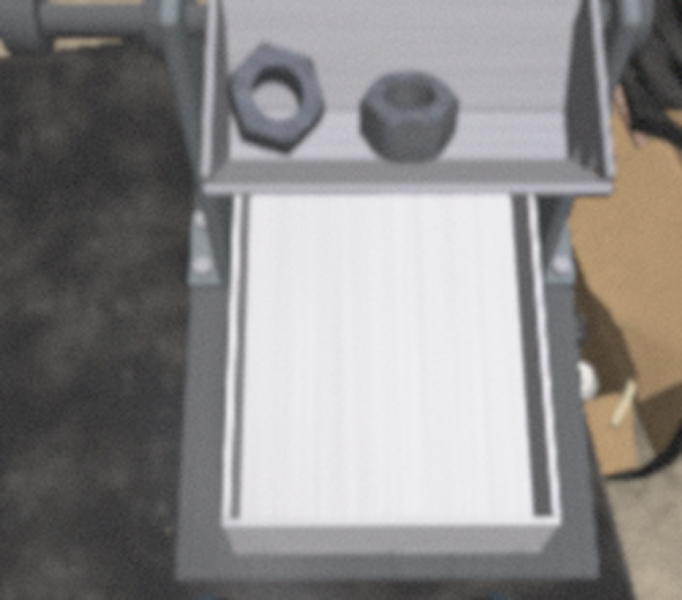

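Both nuts are in the bucket, at (277,97) and (410,115). It hasn't tipped yet, so I'll go towards the third nut and check the bucket before lifting it.

```bash
python3 - <<'E'
from h import *
deltas([521.1,-352.7,130],[521.1,-352.7,62])
E
```

```text
t 18.7167 pos [ 563.6 -180.4  223.5] rot [179.6 -34.   80.5] q [-36.  26.  84.  30.  86. -33.] w 53.3 gf 0.0
[ 521. -353.  130.] -> [-199.0, -13.3, -21.6] rows 4.8
[ 521. -353.   62.] -> [-237.1, -13.7, 34.7] rows 5.8
```

Request:
arm_command:
  rows:
    - {"delta_pos":[-199,-13,-22],"roll":0,"jaw":60}
    - {"delta_pos":[-199,-13,-22],"roll":0,"jaw":60}
    - {"delta_pos":[-199,-13,-22],"roll":0,"jaw":60}
    - {"delta_pos":[-199,-13,-22],"roll":0,"jaw":60}
    - {"delta_pos":[-199,-13,-22],"roll":0,"jaw":60}
    - {"delta_pos":[-199,-13,-22],"roll":0,"jaw":60}
    - {"delta_pos":[-218,-13,6],"roll":0,"jaw":60}
    - {"delta_pos":[-235,-13,32],"roll":0,"jaw":60}
    - {"delta_pos":[-235,-13,32],"roll":0,"jaw":60}
    - {"delta_pos":[-235,-13,32],"roll":0,"jaw":60}

```text
time_s: 19.55
ee_pos: [522.6, -347.2, 65.2]
ee_rot: [179.8, -34.3, 80.7]
force: [0.7, 0.3, -0.2]
gripper_width: 54.9
gripper_force: 0.0
```

```bash
cat >> h.py <<'E'
def bucket():
    # weight location from top camera gives the tip state
    f=env.grab_frame("top");P=pts(f);L=P-np.array([PIV[0],PIV[1],0]);x=L@SX;y=L@SY;z=P[...,2]
    m=(f["z_map"]>0)&(abs(y-135)<14)&(z>120)&(z<250)&(abs(x)<110)
    print("weight pts",m.sum(),"x",x[m].mean().round(1) if m.any() else None,"z",np.percentile(z[m],90).round(1) if m.any() else None)
    return f
E
python3 - <<'E'
from h import *
bucket();deltas([521.1,-352.7,57.5])
E
```

```text
weight pts 229 x 42.3 z 200.9
t 19.6 pos [ 523.4 -348.2   66.8] rot [179.6 -34.1  80.8] q [-48.  41.  82.  26.  81. -49.] w 54.9 gf 0.0
[ 521. -353.   58.] -> [-9.2, -1.6, 4.9] rows 0.3
```

Request:
arm_command:
  rows:
    - {"delta_pos":[-9,-1.5,5],"roll":0,"jaw":60}
    - {"delta_pos":[-9,-1.5,5],"roll":0,"jaw":60}
    - {"delta_pos":[-9,-1.5,5],"roll":0,"jaw":60}
    - {"delta_pos":[-9,-1.5,5],"roll":0,"jaw":60}
    - {"delta_pos":[-9,-1.5,5],"roll":0,"jaw":60}
    - {"delta_pos":[-9,-1.5,5],"roll":0,"jaw":60}
    - {"delta_pos":[-9,-1.5,5],"roll":0,"jaw":60}
    - {"delta_pos":[-9,-1.5,5],"roll":0,"jaw":60}
    - {"delta_pos":[-9,-1.5,5],"roll":0,"jaw":60}
    - {"delta_pos":[-9,-1.5,5],"roll":0,"jaw":60}

```text
time_s: 20.43
ee_pos: [520.3, -353.5, 56.2]
ee_rot: [179.7, -34.1, 80.7]
force: [0.4, -1.0, 0.2]
gripper_width: 54.5
gripper_force: 0.0
```

```bash
python3 - <<'E'
from h import *
bucket();deltas([521.1,-352.7,57.5])
d=np.load("top.npz");P=d["P"];L=P-np.array([PIV[0],PIV[1],0]);x=L@SX;y=L@SY;z=P[...,2]
m=(abs(y-135)<14)&(z>120)&(z<250)&(abs(x)<110);print("t0",m.sum(),x[m].mean())
E
```

```text
weight pts 233 x 43.0 z 200.4
t 20.4833 pos [ 520.3 -353.5   56.2] rot [179.7 -34.1  80.7] q [-49.  41.  82.  26.  81. -49.] w 54.9 gf 0.0
[ 521. -353.   58.] -> [1.5, 0.6, -0.6] rows 0.0
t0 231 42.57254502347101
```

The bucket hasn't moved 2.4 s after the second nut, so the third one is needed.

Request:
arm_command:
  rows:
    - {"delta_pos":[1,0,-1],"roll":0,"jaw":20}
    - {"delta_pos":[1,0,-1],"roll":0,"jaw":15}
    - {"delta_pos":[1,0,-1],"roll":0,"jaw":15}
    - {"delta_pos":[1,0,-1],"roll":0,"jaw":15}
    - {"delta_pos":[1,0,-1],"roll":0,"jaw":15}
  squeeze: 18

```text
time_s: 20.9
ee_pos: [520.4, -353.2, 57.7]
ee_rot: [179.6, -34.1, 80.7]
force: [0.3, 0.7, 0.7]
gripper_width: 32.2
gripper_force: 18.0
```

```bash
python3 - <<'E'
from h import *
bucket();p=env.state()["ee_pos"]
deltas([p[0],p[1],150],stand(-250,-22,225))
E
```

```text
weight pts 234 x 42.4 z 200.4
t 20.95 pos [ 520.4 -353.2   57.7] rot [179.6 -34.1  80.7] q [-49.  41.  82.  26.  81. -49.] w 32.3 gf 18.0
[ 520. -353.  150.] -> [51.7, 0.5, -76.5] rows 2.2
[ 604. -191.  225.] -> [237.4, 56.6, -41.0] rows 5.9
```

Request:
arm_command:
  rows:
    - {"delta_pos":[25,0,-38],"roll":0,"jaw":15}
    - {"delta_pos":[51,0,-76],"roll":0,"jaw":15}
    - {"delta_pos":[237,57,-41],"roll":0,"jaw":15}
    - {"delta_pos":[237,57,-41],"roll":0,"jaw":15}
    - {"delta_pos":[237,57,-41],"roll":0,"jaw":15}
    - {"delta_pos":[237,57,-41],"roll":0,"jaw":15}
    - {"delta_pos":[237,57,-41],"roll":0,"jaw":15}
    - {"delta_pos":[237,57,-41],"roll":0,"jaw":15}
    - {"delta_pos":[237,57,-41],"roll":0,"jaw":15}
    - {"delta_pos":[237,57,-41],"roll":0,"jaw":15}

```text
time_s: 21.78
ee_pos: [603.7, -191.7, 224.0]
ee_rot: [179.7, -34.0, 80.7]
force: [-0.2, -0.8, 0.3]
gripper_width: 32.2
gripper_force: 18.0
```

```bash
python3 - <<'E'
from h import *
deltas(stand(-44,-22,218),stand(-44,-22,200))
E
```

```text
t 21.7833 pos [ 603.7 -191.7  224. ] rot [179.7 -34.   80.7] q [-34.  30.  78.  31.  88. -30.] w 32.2 gf 18.0
[637.  12. 218.] -> [167.8, -0.4, 120.7] rows 5.0
[637.  12. 200.] -> [157.8, -0.5, 135.6] rows 5.0
```

Request:
arm_command:
  rows:
    - {"delta_pos":[33,0,24],"roll":0,"jaw":15}
    - {"delta_pos":[67,0,48],"roll":0,"jaw":15}
    - {"delta_pos":[100,0,72],"roll":0,"jaw":15}
    - {"delta_pos":[130,0,93],"roll":0,"jaw":15}
    - {"delta_pos":[155,0,111],"roll":0,"jaw":15}
    - {"delta_pos":[168,0,121],"roll":0,"jaw":15}
    - {"delta_pos":[168,0,121],"roll":0,"jaw":15}
    - {"delta_pos":[163,0,128],"roll":0,"jaw":15}
    - {"delta_pos":[159,0,134],"roll":0,"jaw":15}
    - {"delta_pos":[159,0,134],"roll":0,"jaw":15}

```text
time_s: 22.62
ee_pos: [637.2, 10.7, 199.8]
ee_rot: [180.0, -34.0, 80.4]
force: [-0.5, -0.4, -0.6]
gripper_width: 32.0
gripper_force: 18.0
```

Request:
arm_command:
  rows:
    - {"delta_pos":[0,0,0],"roll":0,"jaw":50}
    - {"delta_pos":[0,0,0],"roll":0,"jaw":50}
    - {"delta_pos":[0,0,0],"roll":0,"jaw":50}
    - {"delta_pos":[11,0,-16],"roll":0,"jaw":50}
    - {"delta_pos":[-155,0,-129],"roll":0,"jaw":50}
    - {"delta_pos":[-155,0,-129],"roll":0,"jaw":50}
    - {"delta_pos":[-155,0,-129],"roll":0,"jaw":50}
    - {"delta_pos":[-155,0,-129],"roll":0,"jaw":50}
    - {"delta_pos":[-155,0,-129],"roll":0,"jaw":50}
    - {"delta_pos":[-155,0,-129],"roll":0,"jaw":20}
    - {"delta_pos":[-155,0,-129],"roll":0,"jaw":0}
    - {"delta_pos":[-155,0,-129],"roll":0,"jaw":0}
    - {"delta_pos":[-155,0,-129],"roll":0,"jaw":0}
    - {"delta_pos":[-155,0,-129],"roll":0,"jaw":0}
    - {"delta_pos":[-155,0,-129],"roll":0,"jaw":0}
    - {"delta_pos":[-155,0,-129],"roll":0,"jaw":0}

```text
time_s: 23.95
ee_pos: [605.4, -184.4, 223.0]
ee_rot: [179.6, -34.1, 80.8]
force: [-0.0, 0.7, 0.3]
gripper_width: 2.2
gripper_force: 0.0
```

```bash
python3 - <<'E'
from h import *
bucket();deltas(stand(-250,135,260))
P,img=wrist("w5")
cv2.imwrite("pics/w5c.png",cv2.resize(img[0:220,100:380],(700,550),interpolation=cv2.INTER_CUBIC))
E
```

```text
weight pts 201 x -29.7 z 235.7
t 24.0 pos [ 605.4 -184.6  222.9] rot [179.6 -34.1  80.8] q [-34.  30.  78.  31.  88. -30.] w 0.8 gf 0.0
[ 449. -166.  260.] -> [15.5, -157.2, -35.2] rows 3.9
```

View pics/w5c.png

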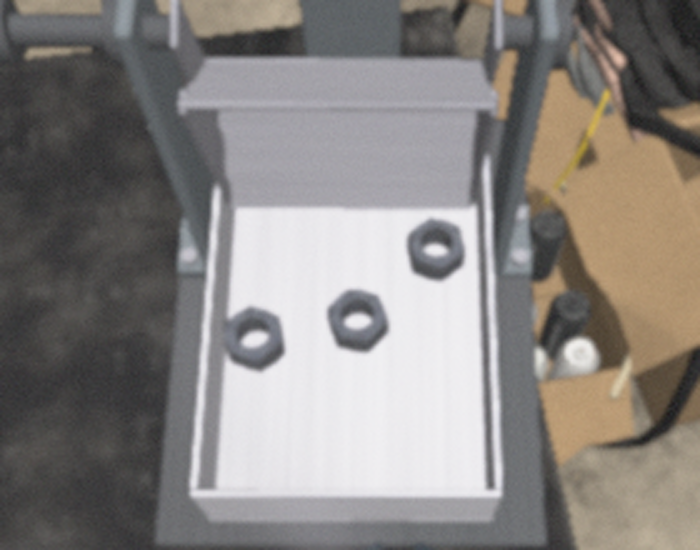

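It tripped: the bucket is forward and all three nuts are in the tray at (255,337), (357,320) and (435,248). Now for the lever.

```bash
python3 - <<'E'
from h import *
f=env.grab_frame("top");P=pts(f);L=P-np.array([PIV[0],PIV[1],0]);x=L@SX;y=L@SY;z=P[...,2]
m=(f["z_map"]>0)&(abs(x+43)<40)&(y>95)&(y<190)&(z>215)&(z<260);print("weight top",m.sum(),[np.percentile(v[m],[3,50,97]).round() for v in(x,y,z)])
deltas(stand(-150,148,230),stand(-110,148,192))
E
```

```text
weight top 138 [array([-61., -44., -28.]), array([122., 138., 150.]), array([218., 232., 238.])]
t 24.1 pos [ 605.3 -185.   222.9] rot [179.6 -34.1  80.8] q [-34.  30.  78.  31.  88. -30.] w 0.6 gf 0.0
[452. -65. 230.] -> [81.8, -170.5, 45.7] rows 4.7
[459. -25. 192.] -> [93.7, -170.8, 99.6] rows 5.2
```

Request:
arm_command:
  rows:
    - {"delta_pos":[82,-170,46],"roll":0,"jaw":0}
    - {"delta_pos":[82,-170,46],"roll":0,"jaw":0}
    - {"delta_pos":[82,-170,46],"roll":0,"jaw":0}
    - {"delta_pos":[82,-170,46],"roll":0,"jaw":0}
    - {"delta_pos":[82,-170,46],"roll":0,"jaw":0}
    - {"delta_pos":[90,-171,82],"roll":0,"jaw":0}
    - {"delta_pos":[94,-171,99],"roll":0,"jaw":0}
    - {"delta_pos":[94,-171,99],"roll":0,"jaw":0}
    - {"delta_pos":[94,-171,99],"roll":0,"jaw":0}

```text
time_s: 24.85
ee_pos: [458.5, -25.5, 192.7]
ee_rot: [179.7, -34.1, 80.8]
force: [0.4, -0.1, 0.5]
gripper_width: 0.3
gripper_force: 0.0
```

```bash
python3 - <<'E'
from h import *
deltas(stand(-60,148,190),stand(-20,148,192),stand(30,148,190))
E
```

```text
t 24.85 pos [458.5 -25.5 192.7] rot [179.7 -34.1  80.8] q [-28.  13. 109.  34.  73. -33.] w 0.3 gf 0.0
[467.  24. 190.] -> [40.0, 0.2, 30.3] rows 1.2
[473.  63. 192.] -> [74.2, 0.2, 51.0] rows 2.2
[481. 113. 190.] -> [114.5, 0.1, 80.7] rows 3.4
```

Request:
arm_command:
  rows:
    - {"delta_pos":[20,0,15],"roll":0,"jaw":0}
    - {"delta_pos":[33,0,24],"roll":0,"jaw":0}
    - {"delta_pos":[40,0,29],"roll":0,"jaw":0}
    - {"delta_pos":[47,0,33],"roll":0,"jaw":0}
    - {"delta_pos":[54,0,38],"roll":0,"jaw":0}
    - {"delta_pos":[61,0,43],"roll":0,"jaw":0}
    - {"delta_pos":[68,0,47],"roll":0,"jaw":0}
    - {"delta_pos":[74,0,51],"roll":0,"jaw":0}

```text
time_s: 25.52
ee_pos: [473.6, 63.4, 192.0]
ee_rot: [179.6, -34.1, 80.7]
force: [-0.2, -1.7, 0.4]
gripper_width: 0.5
gripper_force: 0.6
```

```bash
python3 - <<'E'
from h import *
bucket();deltas(stand(30,148,190)); print(np.round(env.state()["force"],1))
E
```

```text
weight pts 154 x -5.9 z 248.6
t 25.5667 pos [473.4  64.4 192.1] rot [179.7 -34.2  80.8] q [-17.  12. 111.  37.  67. -26.] w 0.8 gf 0.0
[481. 113. 190.] -> [39.3, -0.0, 29.2] rows 1.2
[-0.1  0.5  0.1]
```

The weight is being pushed over as planned, now about vertical. I'll carry it past the over-centre point, wait, then back off.

Request:
arm_command:
  rows:
    - {"delta_pos":[7,0,5],"roll":0,"jaw":0}
    - {"delta_pos":[14,0,10],"roll":0,"jaw":0}
    - {"delta_pos":[21,0,15],"roll":0,"jaw":0}
    - {"delta_pos":[28,0,20],"roll":0,"jaw":0}
    - {"delta_pos":[34,0,25],"roll":0,"jaw":0}
    - {"delta_pos":[39,0,29],"roll":0,"jaw":0}
    - {"delta_pos":[39,0,29],"roll":0,"jaw":0}
    - {"delta_pos":[39,0,29],"roll":0,"jaw":0}
    - {"delta_pos":[39,0,29],"roll":0,"jaw":0}
    - {"delta_pos":[39,0,29],"roll":0,"jaw":0}
    - {"delta_pos":[39,0,29],"roll":0,"jaw":0}
    - {"delta_pos":[39,0,29],"roll":0,"jaw":0}

```text
time_s: 26.57
ee_pos: [479.7, 107.3, 184.8]
ee_rot: [179.8, -33.4, 80.7]
force: [-2.5, -10.9, -15.3]
gripper_width: 0.3
gripper_force: 11.5
```

```bash
python3 - <<'E'
from h import *
bucket();deltas(stand(-130,148,215)); print(np.round(env.state()["force"],1))
E
```

```text
weight pts 167 x 43.5 z 231.1
t 26.6167 pos [479.7 107.3 184.8] rot [179.8 -33.4  80.7] q [-11.  12. 112.  38.  63. -22.] w 0.2 gf 11.5
[456. -45. 215.] -> [-112.3, 1.1, -110.2] rows 3.8
[ -2.  -11.9 -14.9]
```

The force (about 19 N) now pushes nearly along the lever, and the weight is past centre. Backing off lets it fall onto its stop.

Request:
arm_command:
  rows:
    - {"delta_pos":[-10,0,-7],"roll":0,"jaw":0}
    - {"delta_pos":[-35,0,-24],"roll":0,"jaw":0}
    - {"delta_pos":[-70,0,-48],"roll":0,"jaw":0}
    - {"delta_pos":[-112,0,-95],"roll":0,"jaw":0}
    - {"delta_pos":[-150,0,-160],"roll":0,"jaw":0}
    - {"delta_pos":[-150,0,-160],"roll":0,"jaw":0}
    - {"delta_pos":[-150,0,-160],"roll":0,"jaw":0}
    - {"delta_pos":[-150,0,-160],"roll":0,"jaw":0}
    - {"delta_pos":[-150,0,-160],"roll":0,"jaw":0}
    - {"delta_pos":[-150,0,-160],"roll":0,"jaw":0}
    - {"delta_pos":[-150,0,-160],"roll":0,"jaw":0}
    - {"delta_pos":[-150,0,-160],"roll":0,"jaw":0}
    - {"delta_pos":[-150,0,-160],"roll":0,"jaw":0}
    - {"delta_pos":[-150,0,-160],"roll":0,"jaw":0}
    - {"delta_pos":[-150,0,-160],"roll":0,"jaw":0}
    - {"delta_pos":[-150,0,-160],"roll":0,"jaw":0}
    - {"delta_pos":[-150,0,-160],"roll":0,"jaw":0}
    - {"delta_pos":[-150,0,-160],"roll":0,"jaw":0}
    - {"delta_pos":[-150,0,-160],"roll":0,"jaw":0}
    - {"delta_pos":[-150,0,-160],"roll":0,"jaw":0}

```text
time_s: 28.28
ee_pos: [446.0, -100.3, 238.1]
ee_rot: [179.7, -34.1, 80.7]
force: [0.5, -0.1, -0.9]
gripper_width: 0.5
gripper_force: 0.0
```

```bash
python3 - <<'E'
from h import *
bucket();f=env.grab_frame("scene");cv2.imwrite("pics/s9.png",cv2.resize(f["img"][110:350,80:400],(800,600),interpolation=cv2.INTER_CUBIC))
print(np.round(env.state()["force"],1))
E
```

```text
weight pts 235 x 42.8 z 201.0
[-0.   0.3  0.2]
```

View pics/s9.png

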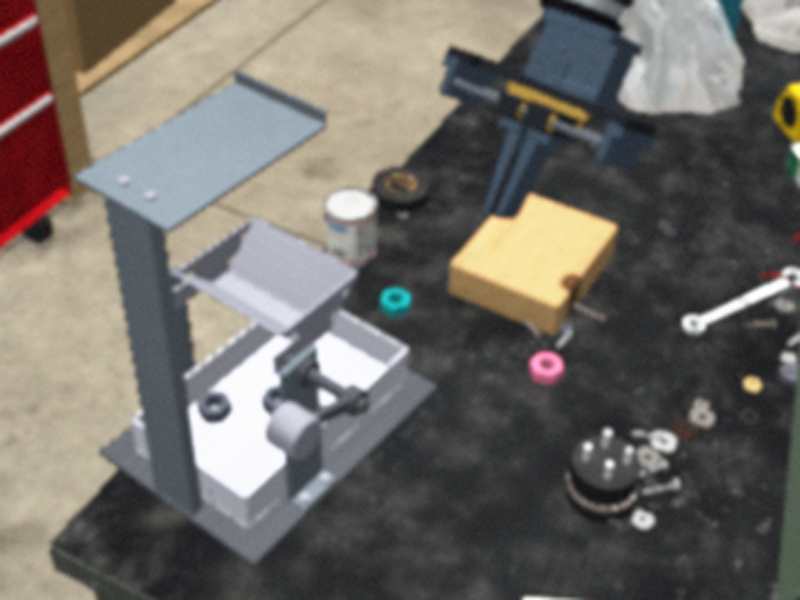

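The bucket is upright and empty at (270,275), and the weight is back at (292,428), reading the same as at the start. Nuts show in the tray at (214,405) and (275,400), with the third hidden behind the lever. The tin (350,225) and tape roll (400,187) are untouched, and the gripper is clear of everything. Handing in.

```bash
python3 -c "
from workcell import env
print(env.job_done())"
```

```text
the job is handed in; nothing more can be done
None
```

The bucket tripped on the third nut and dumped all three into the tray, and it now stands empty and upright on its stop; the tin and tape roll were left alone, and I handed the job in at about 28 s (no verdict was returned).

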